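# Stack a connector tray onto the docked base tray

### The arm

A 6-joint arm with a two-finger parallel gripper is mounted at the origin on the work surface. World frame = base frame: x ahead of the robot, y to its left, z up, the work surface at z = 0. Lengths are in m, angles in rad, forces in N, time in s.
With the tool pointing down it reaches from about 0.35 to 0.975 m from the base axis. Payload 4.9 kg.
Tool frame: the origin (TCP) lies on the centre line of the jaws, within the pads' length; the fingertips stand 22 mm ahead of it and the grasp point (between the pads) lies 3 mm ahead of it (manip.tcp_to_tips is the distance from the TCP to the fingertips, in m); z points along the fingers, x is the direction in which the jaws open and shut, and the axes are right-handed (so a half turn about z gives the same grasp; the last joint's range is limited). The gripper opens to 85 mm and grips with 20 to 120 N. Pads are 22 mm wide; open, the fingers measure 114 mm over their backs; the gripper's body (76 mm by 85 mm) begins 54 mm behind the grasp point. The pads swing forward as they close: fully open they stand 13 mm farther back than shut.
Start: joints at [1.017, 0.053, 1.613, -0, 1.476, -0.119], TCP at [0.263, 0.567, 0.253] pointing down, gripper open.
Joint ranges: [-3.01, 3.01], [-1.01, 2.22], [0.06, 2.58], [-1.02, 4.17], [0.09, 2.62], [-3.14, 3.14]. Speed limits (rad/s): [2.57, 2.57, 3.14, 3.14, 3.14, 3.14].

### API

Orientations are given as a unit quaternion [w, x, y, z].
In Python, from plant import manip gives the robot as it stands.
- The arm moves only by the shell command python3 -m pendant 'ROWS'. ROWS is a JSON object of lists of equal length, an entry for each row: "linear": the shift along the tool's x, y, z in cm, a list of three; "rotation": the turn, a rotation vector about the tool's x, y, z in degrees, a list of three; "grip": the closure, from 0 (fully open) to 1 (shut). A call has exactly 10 rows; each row is the pose to reach, as a shift and turn from the pose commanded when the call began, along the tool's axes at that moment; what a row does not reach only later rows make up. A row lasts 1/12 s, in which the tool goes at most 41.7 mm and 7.16 degrees, less where a joint would pass 70% of its speed; a pose out of reach is approached as far as the arm can. A call with a gripper value outside its range is refused whole. The fingers move at their own pace and stop on an object; the grip force is fixed at half the most. Time passes only in rows, so rows that repeat a pose let the fingers close, or fill a call up. It gives the time, the measured TCP pose, the force and the opening at its end, in the units of the state.
- manip.state(): the state, without advancing time (a new reading comes with each control period).
- manip.grab_frame(name): name is "side" or "top" or "wrist"; returns the picture (384x512x3 uint8, red, green, blue); there is no depth.
- manip.calibration(name): a dict with "fx", "fy", "cx", "cy" (pixels), "cam_to_world" (4x4, takes a point from camera to world coordinates). Camera axes: x right, y up, looking along -z (the intrinsics and any distortion apply to the point x, -y, -z); pixel columns grow to the right and rows downward; lengths in m; the calibration is good to about 2 mm. A picture is of the moment at which its call begins: read the wrist's pose just before it. calibration takes no time and is no camera call; for the wrist camera it gives the pose at the moment of the call.
- manip.job_done(): hands the job in, once; it reports no verdict.
The state is a dict: "time": time; "joint_pos": joint angles; "joint_vel": joint speeds; "joint_efforts": joint torques, N m; "tool_pos": TCP position; "tool_rot": TCP orientation; "contact_force": force on the tool from outside, world axes, zero at the start; "ft_torque": the same for the moment, N m; "gripper_width": opening from 0.0 (shut) to 1.0 (fully open).
Only numpy, scipy, OpenCV 4.12 (cv2) and the standard library are available. Lean on these libraries where they do the work, as an engineer would, in place of code of your own. Each camera call takes 0.05 s, during which the arm holds its last target. There are 200 camera calls.

### The job

Pick up the carry tray by its handle, lower it gently onto the base tray that stands in the dock so that its four corner lugs go into the four sockets, press it down until both side clips snap over its beads and it sits fully home and level, then let go. Where along the dock's rails the base tray is braked is not measured, so feel for the sockets; keep the tray level, do not drop it, knock it or lean on it hard, and leave the cup, bin, red block and screwdriver alone.

Things in the scene. Friction and masses are not known exactly. Their poses are not given: they have to be found in the camera images.
- carry_tray: Loose blue tray, 176 (x) by 124 (y) mm, 0.3-0.65 kg, steel connector shells fixed in it. Origin: its centre at the level of the lug tips, z up. Stands on four round lugs, 13 mm thick, 18 mm long, last 2 mm tapering to 11 mm, at x = +-74, y = +-47 mm. Floor underside z = 18, wall tops z = 51 mm, shells lower. Same after a half turn.
- handle (a point): Middle of the carry tray's handle, 82 mm above the tray's origin: a straight bar along the tray's x, 100 mm long, 14 mm wide (y), 20 mm high (z = 72 to 92 mm), on two posts at x = +-45 mm. Grip it across y. Beside it all is free down to z = 51 mm.
- bead (a point): Centre of the round bead (radius 5 mm, 54 mm long in x) on one long side of the carry tray, at y = +62, z = 24 mm; its twin is at y = -62 mm. The clips snap over the beads.
- dock: Fixed aluminium dock, 290 (x) by 170 (y) mm. Origin: centre of its underside, z up, rails along x. Holds the blue base tray (200 by 130 mm, 45 high, no handle, shells fixed in it): centred in y, parallel, floor at z = 8 mm, but braked at an unmeasured place along the rails: its centre is anywhere from x = +5 to +30 mm, and it does not slide.
- rim_level (a point): Point 53 mm above the dock's origin: height of the flat tops of the base tray's four corner bosses (62 by 36 mm). Each has a square socket, 15 by 15 mm, 20 mm deep, open to the top, at x = +-74, y = +-47 mm from the base tray's (unmeasured) centre. Lugs that miss stand on the bosses: tray origin at this height. The base tray's shells stay lower.
- clip_level (a point): Nose of one of two sprung steel clips on the base tray's long sides (radius 5 mm, 50 mm long in x; y = +-70, z = 65 mm in the dock's frame; their x moves with the base tray, this point does not). The beads meet them about 12 mm above home; the two then resist with about 10 to 15 N, more than the tray weighs, give way outwards, and snap over the beads about 6 mm above home.
- home_level (a point): Point 35 mm above the dock's origin: height of the carry tray's origin when fully home, its floor lying on the four bosses. This point is at the dock's x = 0; home lies 5 to 30 mm further in the dock's +x, wherever the base tray stands.
- cup: Bystander: clear plastic cup, 64 mm wide, 45 mm high, loose. Origin: centre of its underside.
- bin: Bystander: open blue bin, 100 by 75 by 50 mm, loose. Origin: centre of its underside.
- red_block: Bystander: red slab with white discs on top, 160 by 110 by 45 mm, loose. Origin: centre of its underside.
- driver: Bystander: screwdriver lying on the bench, loose. Origin: under its middle.
Not all that is in view belongs to the job. What is shaped like the carry_tray but pink or white is not meant.

How it is judged:
On the way, in this order (a step that is already met when the one before it is completed fails the run):
1. the carry tray is lifted clear by the gripper (z of carry_tray in the frame of dock above 0.058 m and contact force between the fingers and carry_tray above 1 N), for 0.2 s.
2. its lugs are in the sockets while the gripper still has hold of it (z of carry_tray in the frame of dock below 0.0485 m and x of carry_tray in the frame of dock between 0.003 and 0.032 m and contact force between the fingers and carry_tray above 1 N), for 0.1 s.
3. it is pressed home by the robot (z of carry_tray in the frame of dock below 0.0375 m and contact force between the fingers and carry_tray above 0.5 N), for 0.1 s.
At the end, for the whole second after the job is handed in: The carry tray sits home on the base tray, all lugs in, both clips snapped: origin 33 to 37.5 mm over the dock's origin, within 3 mm of its centre line and 3 to 32 mm from its middle in +x, parallel within 0.04 rad, level within 0.025 rad, at rest, released (z of carry_tray in the frame of dock between 0.033 and 0.0375 m and x of carry_tray in the frame of dock between 0.003 and 0.032 m and y of carry_tray in the frame of dock between -0.003 and 0.003 m and angle between the x axis of carry_tray and the x axis of dock, either way round below 0.04 rad and angle between carry_tray's own z axis and vertical below 0.025 rad and linear speed of carry_tray below 0.01 m/s and contact force between the fingers and carry_tray below 0.1 N); the robot touches nothing.
It fails at once if the carry tray is pressed or knocked against the dock or base tray with more than 50 N (all contacts added up) (contact force between carry_tray and dock above 50 N).
It fails at once if the carry tray is tipped by more than 0.3 rad (angle between carry_tray's own z axis and vertical above 0.3 rad).
It fails at once if a bystander is moved by more than 15 mm (distance of any of cup, bin, red_block, driver from where it was at the start of the episode above 0.015 m).
It also fails if it takes over 70 s, if anything falls off the work surface, if the arm or the gripper's body presses on something with over 40 N, if the wrist force passes 120 N, or if a joint passes its speed limit or range.

## Working session

There is one attempt and no reset: what is moved stays moved. The work goes in short steps, Python scripts to look and compute and a shell command to move; the robot and the scene stay as the last step left them, time stands still between calls to the robot, and variables do not carry over. Pictures are saved under pics/ and viewed, about 8 in all and at most 12, crops included, and the job is handed in when it is done.

```bash
mkdir -p pics; ls
python3 - <<'E'
from plant import manip
import cv2,numpy as np
print(manip.state())
for n in ("top","side"):
    cv2.imwrite(f"pics/{n}0.png",cv2.resize(manip.grab_frame(n)[...,::-1],(800,600)))
    c=manip.calibration(n);print(n,c)
E
```

```text
pics
{'time': 0.0, 'joint_pos': array([ 1.01699537e+00,  5.33364884e-02,  1.61430615e+00, -2.29017687e-05,
        1.47599576e+00, -1.18969967e-01]), 'joint_vel': array([-0.00070409, -0.00061304,  0.00070945, -0.00082472,  0.00119091,
        0.00053461]), 'joint_efforts': array([ 3.79795247e-04, -3.93698502e+01, -3.70170987e+01, -6.75702267e-05,
        7.32857472e-03, -1.63911091e-05]), 'tool_pos': array([0.26296489, 0.56634452, 0.25206834]), 'tool_rot': array([ 4.54274455e-04,  8.42986848e-01,  5.37933201e-01, -9.16536188e-04]), 'contact_force': array([-0.43890817, -0.55468826,  0.66020601]), 'ft_torque': array([-0.0161758 , -0.00903726, -0.01976155]), 'gripper_width': 1.000370174765271}
top {'fx': 444.5911472814957, 'fy': 444.5911472814957, 'cx': 259.3657150259267, 'cy': 191.08748394153253, 'cam_to_world': array([[ 0.00253999,  0.99521903, -0.09763516,  0.32843832],
       [-0.99992195,  0.00372202,  0.01192639,  0.09580968],
       [ 0.01223277,  0.09759724,  0.99515081,  1.80586804],
       [ 0.        ,  0.        ,  0.        ,  1.        ]])}
side {'fx': 387.94862260896673, 'fy': 387.94862260896673, 'cx': 267.3541913312814, 'cy': 190.91391590625318, 'cam_to_world': array([[ 0.97595167,  0.15449168, -0.15378769,  0.30243674],
       [-0.21795756,  0.7031769 , -0.67678412, -0.81694461],
       [ 0.00358243,  0.69402778,  0.7199393 ,  1.02281431],
       [ 0.        ,  0.        ,  0.        ,  1.        ]])}
```

View pics/top0.png

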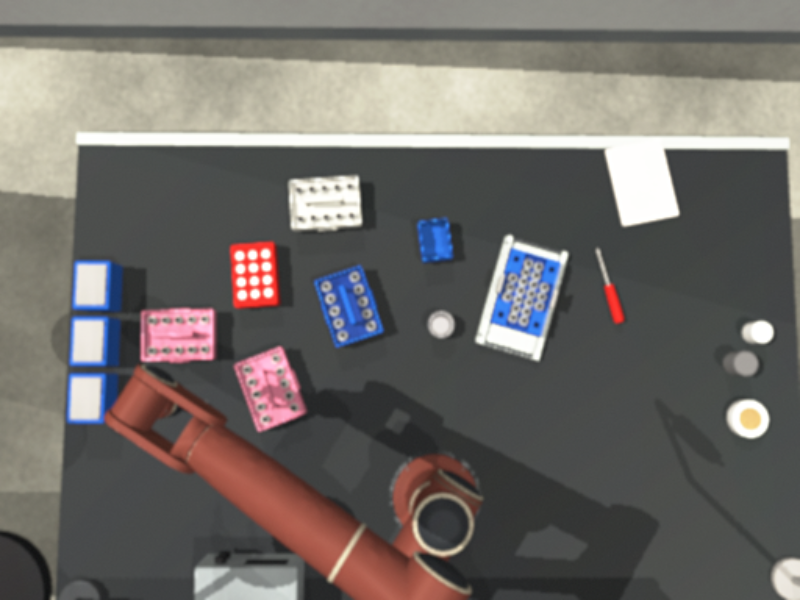

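View pics/side0.png

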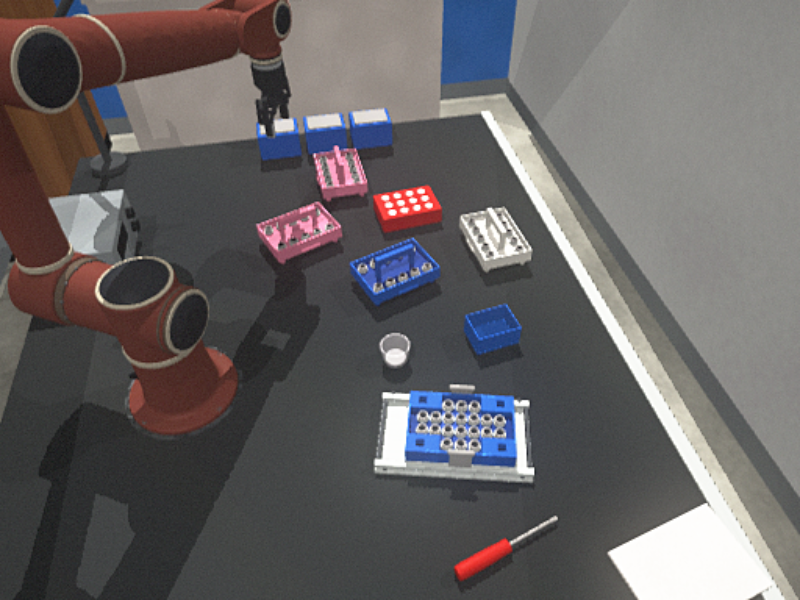

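The top view shows the blue carry tray at about (349,306) and the dock at (522,298), with the base tray offset towards +x in the world. Next I'll enlarge both views.

```bash
cat > h.py <<'E'
from plant import manip
import cv2,numpy as np
from scipy.spatial.transform import Rotation as R
def ray(n,u,v,z):
    c=manip.calibration(n);T=c["cam_to_world"]
    d=T[:3,:3]@np.array([(u-c["cx"])/c["fx"],-(v-c["cy"])/c["fy"],-1]);o=T[:3,3]
    return o+d*(z-o[2])/d[2]
def proj(c,p):
    T=c["cam_to_world"];q=T[:3,:3].T@(np.asarray(p)-T[:3,3])
    return np.array([c["cx"]+c["fx"]*q[0]/-q[2],c["cy"]-c["fy"]*q[1]/-q[2]])
E
python3 - <<'E'
from h import *
im=np.mean([manip.grab_frame("top").astype(float) for _ in range(4)],0).astype(np.uint8)
cv2.imwrite("pics/topc.png",cv2.resize(im[145:235,195:373,::-1],None,fx=4.49,fy=4.49,interpolation=cv2.INTER_CUBIC))
im=np.mean([manip.grab_frame("side").astype(float) for _ in range(4)],0).astype(np.uint8)
cv2.imwrite("pics/sidec.png",cv2.resize(im[145:315,215:350,::-1],None,fx=3.5,fy=3.5,interpolation=cv2.INTER_CUBIC))
E
```

```text
(no output)
```

View pics/topc.png

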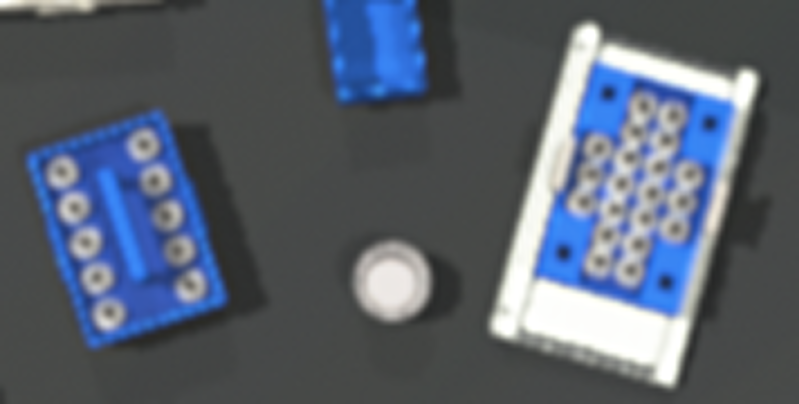

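View pics/sidec.png

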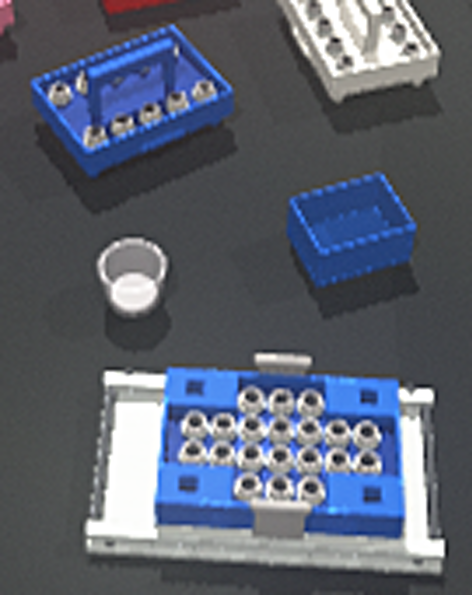

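The top crop shows the sockets at (608,93), (710,123), (563,252) and (666,283). It shows the tray's wall corners at (28,155), (160,112), (225,300) and (93,347), and its handle from (105,170) to (138,278). The side crop shows the sockets at (195,387), (369,397), (188,484) and (372,494).

Run:
```python
from h import *
def t(p,z): return ray("top",195+(p[0]+.5)/4.49-.5,145+(p[1]+.5)/4.49-.5,z)
def s(p,z): return ray("side",215+(p[0]+.5)/3.5-.5,145+(p[1]+.5)/3.5-.5,z)
def rep(n,P): 
    P=np.array(P); print(n,P.round(4).tolist(),"c",P.mean(0).round(4))
S=[t(p,.053)[:2] for p in [(608,93),(710,123),(563,252),(666,283)]];rep("sock top",S)
d=S[0]+S[1]-S[2]-S[3];print(np.degrees(np.arctan2(d[1],d[0])),np.hypot(*d)/2, np.hypot(*(S[0]-S[1])))
S=[s(p,.053)[:2] for p in [(369,397),(195,387),(372,494),(188,484)]];rep("sock side",S) 
d=S[0]+S[2]-S[1]-S[3];print(np.degrees(np.arctan2(d[1],d[0])),np.hypot(*d)/2)
S=[t(p,.051)[:2] for p in [(28,155),(160,112),(225,300),(93,347)]];rep("tray",S)
d=S[0]+S[1]-S[2]-S[3];print(np.degrees(np.arctan2(d[1],d[0])),np.hypot(*d)/2)
S=[t(p,.092)[:2] for p in [(105,170),(138,278)]];rep("handle",S);d=S[0]-S[1];print(np.degrees(np.arctan2(d[1],d[0])),np.hypot(*d))
S=[s(p,.051)[:2] for p in [(32,92),(177,26),(234,92),(85,165)]];rep("tray side",S)
# dock corners at top of rails unknown z ~.03
S=[t(p,.03)[:2] for p in [(587,25),(755,72),(672,385),(495,330)]];rep("dock",S)
st=manip.state();r=R.from_quat(np.roll(st["tool_rot"],-1));print(r.as_matrix().round(3))
c=manip.calibration("wrist");T=c["cam_to_world"];print(r.inv().apply(T[:3,3]-st["tool_pos"]),(r.inv().as_matrix()@T[:3,:3]).round(3),c["fx"])
```

```text
sock top [[0.6048, -0.207], [0.5783, -0.2975], [0.4629, -0.1654], [0.4358, -0.2561]] c [ 0.5205 -0.2315]
-16.282044011230596 0.1481120485652342 0.09426229167846878
sock side [[0.6024, -0.21], [0.4601, -0.1682], [0.576, -0.2992], [0.4336, -0.2584]] c [ 0.518  -0.2339]
-16.18601827321822 0.14817250046820857
tray [[0.5474, 0.3073], [0.5863, 0.191], [0.4197, 0.1324], [0.3782, 0.2478]] c [0.4829 0.2196]
19.367772422628654 0.17801071147297443
handle [[0.5295, 0.2357], [0.4363, 0.2063]] c [0.4829 0.221 ]
17.49470134116695 0.09780309922490792
tray side [[0.3765, 0.23], [0.5473, 0.3012], [0.5828, 0.1847], [0.4128, 0.1137]] c [0.4798 0.2074]
dock [[0.6705, -0.1928], [0.6282, -0.3442], [0.3466, -0.2646], [0.3949, -0.1075]] c [ 0.51   -0.2273]
[[ 0.421  0.907 -0.   ]
 [ 0.907 -0.421 -0.   ]
 [-0.    -0.    -1.   ]]
[ 0.0004828  -0.07739649 -0.12094672] [[ 1.    -0.001 -0.   ]
 [-0.001 -0.953 -0.303]
 [-0.     0.303 -0.953]] 282.4726251816108
```

Both cameras agree on the base tray at about (0.519,-0.2325) with yaw -16.2°. The carry tray is at about (0.4825,0.219) with yaw about 19°. I'll move above the carry tray.

```bash
python3 -m pendant '{"linear":[[-1,1.6,0],[-3.5,5.4,0],[-6.2,9.6,0],[-9,14,0],[-11.8,18.3,0],[-14.6,22.6,0],[-17.4,27,0],[-20,31,0],[-21.6,33.5,0],[-22.2,34.5,0]],"rotation":[[0,0,-3],[0,0,-8],[0,0,-14],[0,0,-20],[0,0,-26],[0,0,-32],[0,0,-37],[0,0,-41],[0,0,-43],[0,0,-43.7]],"grip":[0,0,0,0,0,0,0,0,0,0]}'
python3 -m pendant '{"linear":[[0,0,0],[0,0,0],[0,0,0],[0,0,0],[0,0,0],[0,0,0],[0,0,0],[0,0,0],[0,0,0],[0,0,0]],"rotation":[[0,0,0],[0,0,0],[0,0,0],[0,0,0],[0,0,0],[0,0,0],[0,0,0],[0,0,0],[0,0,0],[0,0,0]],"grip":[0,0,0,0,0,0,0,0,0,0]}'
python3 - <<'E'
from h import *
st=manip.state();r=R.from_quat(np.roll(st["tool_rot"],-1));print(r.as_matrix().round(3),st["tool_pos"])
c=manip.calibration("wrist")
im=manip.grab_frame("wrist");np.save("w.npy",im);np.savez("wc.npz",**c)
cv2.imwrite("pics/w1.png",cv2.resize(im[...,::-1],(800,600)))
E
```

```text
time: 1.33
tool_pos: [0.4745, 0.2321, 0.2537]
tool_rot: [0.0, 0.582, 0.813, 0.0]
contact_force: [0.1, 0.3, 0.2]
gripper_width: 0.998
time: 2.17
tool_pos: [0.4737, 0.2342, 0.2533]
tool_rot: [0.0, 0.582, 0.813, -0.0]
contact_force: [-0.0, 0.6, -0.3]
gripper_width: 0.999
[[-0.322  0.947 -0.   ]
 [ 0.947  0.322 -0.   ]
 [-0.    -0.    -1.   ]] [0.47368039 0.2341635  0.25329917]
```

View pics/w1.png

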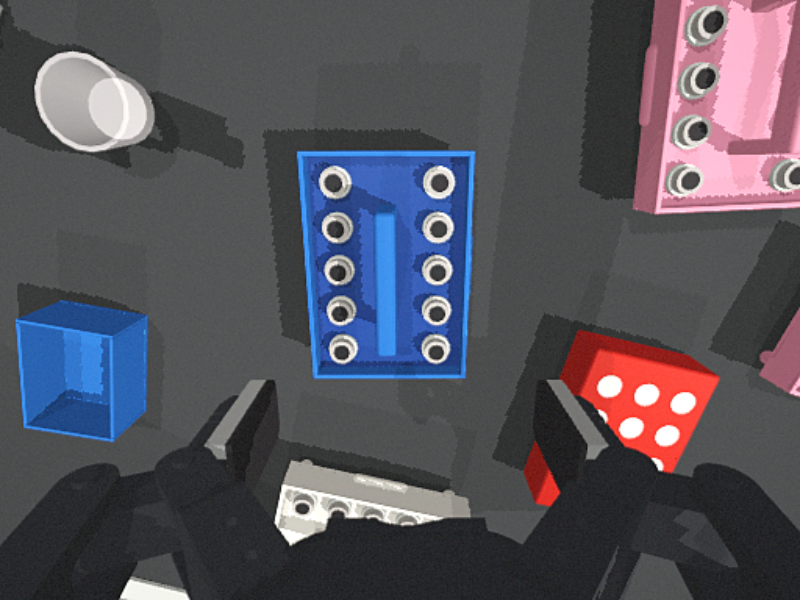

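The wrist view shows the handle's top from (385,212) to (387,355) and the wall corners at (298,153), (474,153), (465,377) and (315,377). The tool is nearly parallel to the tray.

Run:
```python
from h import *
f=lambda u,v,z:ray("wrist",(u+.5)/1.5625-.5,(v+.5)/1.5625-.5,z)[:2]
st=manip.state();r=R.from_quat(np.roll(st["tool_rot"],-1));
a,b=f(385,212,.092),f(386.5,355,.092);print(a,b,(a+b)/2,np.degrees(np.arctan2(*(b-a)[::-1])),np.hypot(*(a-b)))
C=np.array([f(*p,.051) for p in [(298,153),(474,153),(465,377),(315,377)]]);m=C.mean(0);print(C,m)
for l in (0,1):
  d=C[(3,2)[l]]-C[l]; print(np.degrees(np.arctan2(d[1],d[0])),np.hypot(*d))
for q in ((a+b)/2,m): print(r.inv().apply(np.r_[q,.085]-st["tool_pos"])*100)
```

```text
[0.43481507 0.20728918] [0.52824939 0.23881305] [0.48153223 0.22305112] 18.643912307047447 0.09860896016993004
[[0.42083121 0.13716335]
 [0.38129479 0.25293558]
 [0.54471448 0.30953536]
 [0.58419416 0.1940562 ]] [0.48275866 0.22342262]
19.201207223502863 0.17298627261529453
19.10333035492908 0.17294372381048098
[-1.29533677  0.38171158 16.83093049]
[-1.29969184  0.50978399 16.83092853]
```

```bash
python3 -m pendant '{"linear":[[-1.3,0.45,1],[-1.3,0.45,3],[-1.3,0.45,5.5],[-1.3,0.45,8],[-1.3,0.45,10.5],[-1.3,0.45,13],[-1.3,0.45,15],[-1.3,0.45,16.3],[-1.3,0.45,16.8],[-1.3,0.45,16.8]],"rotation":[[0,0,0],[0,0,0],[0,0,0],[0,0,0],[0,0,0],[0,0,0],[0,0,0],[0,0,0],[0,0,0],[0,0,0]],"grip":[0,0,0,0,0,0,0,0,0,0]}'
python3 -m pendant '{"linear":[[0,0,0],[0,0,0],[0,0,0],[0,0,0],[0,0,0],[0,0,0],[0,0,0],[0,0,0],[0,0,0],[0,0,0]],"rotation":[[0,0,0],[0,0,0],[0,0,0],[0,0,0],[0,0,0],[0,0,0],[0,0,0],[0,0,0],[0,0,0],[0,0,0]],"grip":[0.2,0.4,0.6,0.8,1,1,1,1,1,1]}'
python3 -m pendant '{"linear":[[0,0,0],[0,0,0],[0,0,0],[0,0,0],[0,0,0],[0,0,0],[0,0,0],[0,0,0],[0,0,0],[0,0,0]],"rotation":[[0,0,0],[0,0,0],[0,0,0],[0,0,0],[0,0,0],[0,0,0],[0,0,0],[0,0,0],[0,0,0],[0,0,0]],"grip":[1,1,1,1,1,1,1,1,1,1]}'
```

```text
time: 3.05
tool_pos: [0.4816, 0.2224, 0.0838]
tool_rot: [-0.001, 0.582, 0.813, -0.001]
contact_force: [0.3, -0.4, 0.7]
gripper_width: 1.0
time: 3.88
tool_pos: [0.4826, 0.2232, 0.0859]
tool_rot: [0.0, 0.582, 0.813, 0.0]
contact_force: [-0.7, -1.1, 4.9]
gripper_width: 0.15
time: 4.72
tool_pos: [0.4826, 0.2232, 0.0859]
tool_rot: [0.0, 0.582, 0.813, 0.0]
contact_force: [-0.7, -2.0, 4.6]
gripper_width: 0.149
```

```bash
python3 -m pendant '{"linear":[[0,0,-0.2],[0,0,-0.8],[0,0,-2],[0,0,-4],[0,0,-6],[0,0,-8],[0,0,-10],[0,0,-11.3],[0,0,-12],[0,0,-12]],"rotation":[[0,0,0],[0,0,0],[0,0,0],[0,0,0],[0,0,0],[0,0,0],[0,0,0],[0,0,0],[0,0,0],[0,0,0]],"grip":[1,1,1,1,1,1,1,1,1,1]}'
python3 - <<'E'
from h import *
st=manip.state();r=R.from_quat(np.roll(st["tool_rot"],-1));print(r.as_matrix().round(4),st)
c=manip.calibration("wrist")
im=manip.grab_frame("wrist");np.savez("wg.npz",im=im,pos=st["tool_pos"],**c)
cv2.imwrite("pics/w2.png",cv2.resize(im[...,::-1],(800,600)))
E
```

```text
time: 5.55
tool_pos: [0.4831, 0.2234, 0.2074]
tool_rot: [0.001, 0.582, 0.813, 0.001]
contact_force: [0.1, -1.1, -3.6]
gripper_width: 0.153
[[-3.221e-01  9.467e-01  3.300e-03]
 [ 9.467e-01  3.221e-01  1.100e-03]
 [-1.000e-04  3.400e-03 -1.000e+00]] {'time': 5.55, 'joint_pos': array([ 2.93268658e-01, -1.40029694e-01,  1.87713021e+00,  6.52089714e-05,
        1.40104822e+00, -1.60549813e+00]), 'joint_vel': array([-0.00142876,  0.02550301,  0.03689648,  0.00219639, -0.02140879,
        0.00039807]), 'joint_efforts': array([ 6.40598475e-02, -3.18360615e+01, -3.76552141e+01, -2.24859767e-03,
        2.10852600e-01, -7.76378420e-05]), 'tool_pos': array([0.48306024, 0.22339922, 0.20738617]), 'tool_rot': array([0.001025  , 0.5821881 , 0.8130523 , 0.00138404]), 'contact_force': array([ 0.10421979, -1.11499734, -3.56463061]), 'ft_torque': array([-0.0046769 , -0.01914174, -0.04609464]), 'gripper_width': 0.15252750404831467}
```

View pics/w2.png

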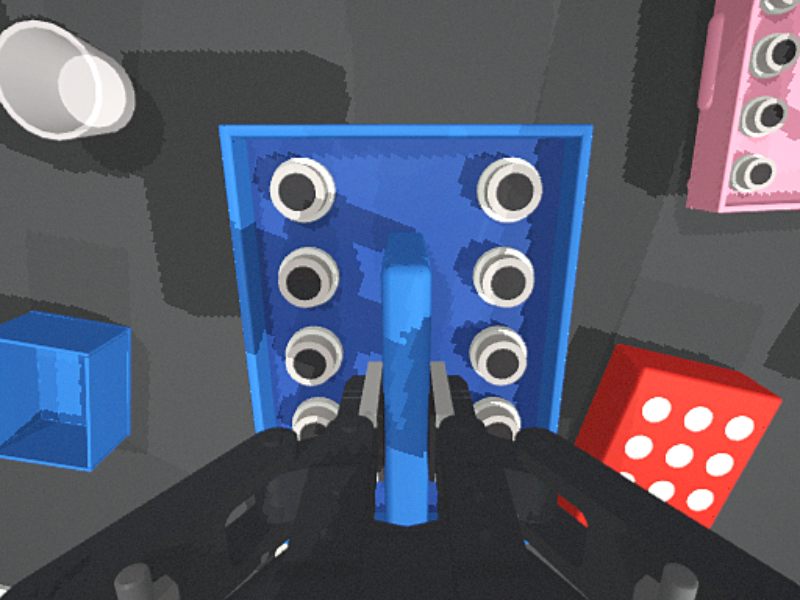

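The tray is held level and parallel to the tool. Its far wall-top corners are at (220,126) and (593,126). From these I'll compute the tray's offset in the tool frame and the move to the dock.

Run:
```python
from h import *
f=lambda u,v,z:ray("wrist",(u+.5)/1.5625-.5,(v+.5)/1.5625-.5,z)
st=manip.state();r=R.from_quat(np.roll(st["tool_rot"],-1));print(st["tool_pos"])
zw=st["tool_pos"][2]-.0349
a,b=[r.inv().apply(f(*p,zw)-st["tool_pos"]) for p in [(220,126),(593,126)]];print("end corners in tool",a,b,"width",np.linalg.norm(a-b))
off=(a+b)/2;off[1]+=.088;print("tray centre in tool",off[:2])
# target
th=np.radians(-16.2);base=np.array([.519,-.2325]);y=np.array([np.cos(th),np.sin(th)]);x=np.array([-np.sin(th),np.cos(th)])
tcp=base-off[0]*x-off[1]*y;print("tcp",tcp)
print("move",r.inv().apply(np.r_[tcp-st["tool_pos"][:2],0])*100, "rot", 18.78+16.2)
```

```text
[0.48234331 0.22317273 0.20568661]
end corners in tool [-0.06078251 -0.08749728  0.03482282] [ 0.06197276 -0.08760976  0.03482577] width 0.12275531321131886
tray centre in tool [0.00059513 0.00044648]
tcp [ 0.51840521 -0.23294693]
move [-4.43425490e+01 -1.12780429e+01 -1.08535205e-02] rot 34.980000000000004
```

```bash
python3 -m pendant '{"linear":[[-0.5,-0.1,0],[-1.8,-0.5,0],[-3.8,-1,0],[-6.2,-1.6,0],[-8.8,-2.2,0],[-11.6,-3,0],[-14.4,-3.7,0],[-17.2,-4.4,0],[-20,-5.1,0],[-22.8,-5.8,0]],"rotation":[[0,0,0.5],[0,0,1.5],[0,0,3],[0,0,5],[0,0,7],[0,0,9],[0,0,11.3],[0,0,13.6],[0,0,16],[0,0,18]],"grip":[1,1,1,1,1,1,1,1,1,1]}'
python3 - <<'E'
from h import *
st=manip.state();r=R.from_quat(np.roll(st["tool_rot"],-1));print(r.as_matrix().round(4))
print(r.inv().apply(np.r_[.5184,-.2329,.2060]-st["tool_pos"])*100,-16.2-np.degrees(np.arctan2(*r.as_matrix()[1::-1,1])))
E
```

```text
time: 6.43
tool_pos: [0.4996, -0.013, 0.2033]
tool_rot: [-0.001, 0.703, 0.711, -0.001]
contact_force: [-0.5, 0.7, -3.5]
gripper_width: 0.152
[[-1.130e-02  9.999e-01 -3.200e-03]
 [ 9.999e-01  1.130e-02  4.000e-04]
 [ 5.000e-04 -3.200e-03 -1.000e+00]]
[-22.01391714   1.63323755  -0.2849057 ] -16.848640315098486
```

```bash
python3 -m pendant '{"linear":[[-2.7,0.2,0],[-5.4,0.4,0],[-8.1,0.6,0],[-10.8,0.8,0],[-13.5,1,0],[-16,1.2,0],[-18.3,1.4,0],[-20.2,1.5,0],[-21.5,1.6,0],[-22,1.6,0]],"rotation":[[0,0,2],[0,0,4],[0,0,6],[0,0,8.5],[0,0,11],[0,0,13],[0,0,14.7],[0,0,16],[0,0,16.7],[0,0,17]],"grip":[1,1,1,1,1,1,1,1,1,1]}'
python3 -m pendant '{"linear":[[0,0,0],[0,0,0],[0,0,0],[0,0,0],[0,0,0],[0,0,0],[0,0,0],[0,0,0],[0,0,0],[0,0,0]],"rotation":[[0,0,0],[0,0,0],[0,0,0],[0,0,0],[0,0,0],[0,0,0],[0,0,0],[0,0,0],[0,0,0],[0,0,0]],"grip":[1,1,1,1,1,1,1,1,1,1]}'
python3 - <<'E'
from h import *
st=manip.state();r=R.from_quat(np.roll(st["tool_rot"],-1));print(r.as_matrix().round(4), st["tool_pos"])
print(r.inv().apply(np.r_[.5184,-.2329,.2060]-st["tool_pos"])*100,-16.2-np.degrees(np.arctan2(*r.as_matrix()[1::-1,1])))
im=manip.grab_frame("wrist")
cv2.imwrite("pics/w3.png",cv2.resize(im[...,::-1],(800,600)))
E
```

```text
time: 7.27
tool_pos: [0.519, -0.2327, 0.2036]
tool_rot: [-0.001, 0.8, 0.599, -0.001]
contact_force: [-0.0, 0.4, -3.8]
gripper_width: 0.151
time: 8.1
tool_pos: [0.5198, -0.2312, 0.2054]
tool_rot: [0.0, 0.8, 0.6, 0.0]
contact_force: [-0.0, -0.4, -3.5]
gripper_width: 0.154
[[ 2.792e-01  9.602e-01  1.000e-04]
 [ 9.602e-01 -2.792e-01 -0.000e+00]
 [-0.000e+00  1.000e-04 -1.000e+00]] [ 0.5198041  -0.23115893  0.20535439]
[-0.20638365 -0.08621512 -0.06456718] 0.011077568611387534
```

View pics/w3.png

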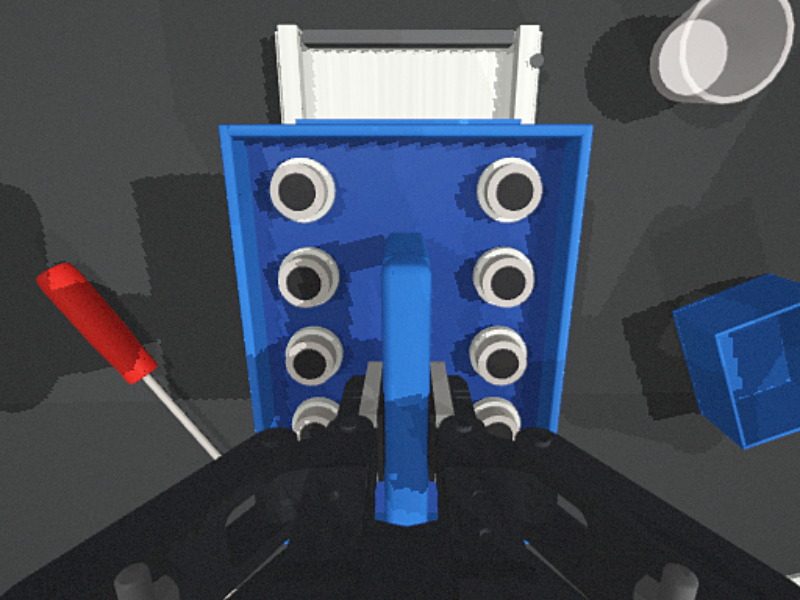

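The far edge of the base tray shows as a sliver beyond the carry tray, running from (297,120) to (520,120). I'll use it to check the position in tool axes.

Run:
```python
from h import *
f=lambda u,v,z:ray("wrist",(u+.5)/1.5625-.5,(v+.5)/1.5625-.5,z)
st=manip.state();r=R.from_quat(np.roll(st["tool_rot"],-1));print(st["tool_pos"])
for z,ps in ((.053,[(297,120),(520,120)]),(st["tool_pos"][2]-.0349,[(220,126),(593,126)])):
  a,b=[r.inv().apply(f(*p,z)-st["tool_pos"]) for p in ps];print(a,b,np.linalg.norm(a-b))
im=manip.grab_frame("wrist")
cv2.imwrite("pics/w4.png",cv2.resize(im[60:100,130:390,::-1],None,fx=3,fy=3,interpolation=cv2.INTER_CUBIC))
```

```text
[ 0.51977434 -0.23117457  0.20529786]
[-0.06217085 -0.09890836  0.15230038] [ 0.06610326 -0.09903063  0.15230217] 0.1282741667493858
[-0.06073544 -0.08777221  0.03490216] [ 0.06211008 -0.08788938  0.03490387] 0.12284557936922942
```

View pics/w4.png

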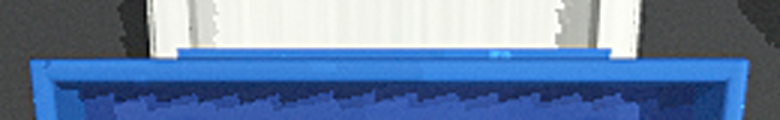

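```bash
python3 -m pendant '{"linear":[[0,0,0.3],[0,0,1],[0,0,1.8],[0,0,2.6],[0,0,3.4],[0,0,4.1],[0,0,4.6],[0,0,4.9],[0,0,5],[0,0,5]],"rotation":[[0,0,0],[0,0,0],[0,0,0],[0,0,0],[0,0,0],[0,0,0],[0,0,0],[0,0,0],[0,0,0],[0,0,0]],"grip":[1,1,1,1,1,1,1,1,1,1]}'
python3 - <<'E'
from h import *
st=manip.state();print(st["tool_pos"],st["contact_force"])
im=np.mean([manip.grab_frame("side").astype(float) for _ in range(4)],0).astype(np.uint8)
a=cv2.resize(im[225:320,230:350,::-1],None,fx=5,fy=5,interpolation=cv2.INTER_CUBIC)
cv2.imwrite("pics/s2.png",a)
w=manip.grab_frame("wrist")
w=cv2.resize(w[40:100,130:390,::-1],None,fx=3,fy=3,interpolation=cv2.INTER_CUBIC)
b=np.zeros((a.shape[0]+w.shape[0] if 0 else 600,780,3),np.uint8);b[:180]=w;b[180:600,:600]=a[:420]
cv2.imwrite("pics/c2.png",b)
E
```

```text
time: 9.03
tool_pos: [0.5198, -0.2312, 0.1551]
tool_rot: [-0.0, 0.8, 0.6, -0.0]
contact_force: [0.6, 0.1, -3.7]
gripper_width: 0.148
[ 0.51976013 -0.23119049  0.15510036] [ 0.58483899  0.05007684 -3.70807961]
```

View pics/c2.png

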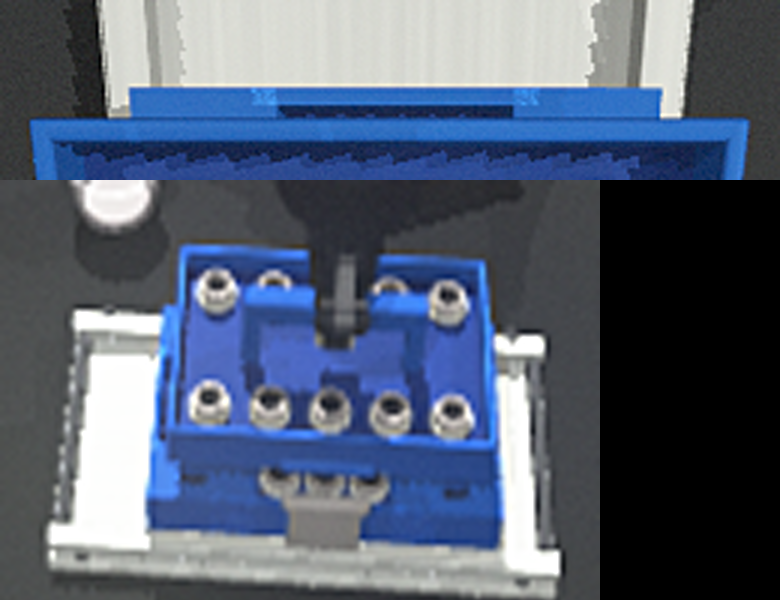

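The wrist crop shows the base edge corners at (130,88) and (660,88), with the tray corners at (31,120) and (748,120). The side crop shows the front sockets at (194,479) and (456,492), and the tray's front top corners at (170,433) and (497,441).

Run:
```python
from h import *
w=lambda u,v,z:ray("wrist",130+(u+.5)/3-.5,40+(v+.5)/3-.5,z)
s=lambda u,v,z:ray("side",230+(u+.5)/5-.5,225+(v-180+.5)/5-.5,z)
st=manip.state();r=R.from_quat(np.roll(st["tool_rot"],-1));t=st["tool_pos"];zt=t[2]-.0349
for n,f,z,ps in (("base w",w,.053,[(130,88),(660,88)]),("tray w",w,zt,[(31,120),(748,120)]),("sock s",s,.053,[(194,479),(456,492)]),("tray s",s,zt,[(170,433),(497,441)])):
  a,b=[r.inv().apply(f(*p,z)-t)*1e3 for p in ps];print(n,a.round(1),b.round(1),"mid",((a+b)/2).round(1),np.linalg.norm(a-b).round(1))
```

```text
base w [ -62.7 -100.2  102.8] [  66.3 -100.3  102.8] mid [   1.8 -100.2  102.8] 129.0
tray w [-60.9 -88.1  34.8] [ 61.9 -88.3  34.8] mid [  0.5 -88.2  34.8] 122.8
sock s [-54.7 -75.1 102.8] [-53.3  72.  103. ] mid [-54.   -1.6 102.9] 147.2
tray s [-67.8 -87.5  34.8] [-61.3  86.6  35. ] mid [-64.5  -0.4  34.9] 174.2
```

```bash
python3 -m pendant '{"linear":[[0.1,-0.02,0.1],[0.1,-0.02,0.3],[0.1,-0.02,0.5],[0.1,-0.02,0.7],[0.1,-0.02,0.9],[0.1,-0.02,1.1],[0.1,-0.02,1.25],[0.1,-0.02,1.35],[0.1,-0.02,1.4],[0.1,-0.02,1.4]],"rotation":[[0,0,0],[0,0,0],[0,0,0],[0,0,0],[0,0,0],[0,0,0],[0,0,0],[0,0,0],[0,0,0],[0,0,0]],"grip":[1,1,1,1,1,1,1,1,1,1]}'
python3 -m pendant '{"linear":[[0,0,0.02],[0,0,0.06],[0,0,0.1],[0,0,0.14],[0,0,0.18],[0,0,0.22],[0,0,0.26],[0,0,0.3],[0,0,0.3],[0,0,0.3]],"rotation":[[0,0,0],[0,0,0],[0,0,0],[0,0,0],[0,0,0],[0,0,0],[0,0,0],[0,0,0],[0,0,0],[0,0,0]],"grip":[1,1,1,1,1,1,1,1,1,1]}'
```

```text
time: 10.12
tool_pos: [0.5198, -0.2301, 0.1411]
tool_rot: [-0.0, 0.8, 0.6, -0.0]
contact_force: [0.0, 0.1, -3.3]
gripper_width: 0.153
time: 10.95
tool_pos: [0.5199, -0.2302, 0.1383]
tool_rot: [-0.0, 0.8, 0.6, -0.0]
contact_force: [0.0, -0.5, -3.9]
gripper_width: 0.148
```

```bash
python3 -m pendant '{"linear":[[0,0,0.04],[0,0,0.08],[0,0,0.12],[0,0,0.16],[0,0,0.2],[0,0,0.25],[0,0,0.3],[0,0,0.3],[0,0,0.3],[0,0,0.3]],"rotation":[[0,0,0],[0,0,0],[0,0,0],[0,0,0],[0,0,0],[0,0,0],[0,0,0],[0,0,0],[0,0,0],[0,0,0]],"grip":[1,1,1,1,1,1,1,1,1,1]}'
```

```text
time: 11.78
tool_pos: [0.5199, -0.2302, 0.1353]
tool_rot: [0.0, 0.8, 0.6, -0.0]
contact_force: [-0.5, 0.5, -3.5]
gripper_width: 0.152
```

```bash
python3 -m pendant '{"linear":[[0,0,0.03],[0,0,0.06],[0,0,0.09],[0,0,0.12],[0,0,0.15],[0,0,0.18],[0,0,0.21],[0,0,0.25],[0,0,0.25],[0,0,0.25]],"rotation":[[0,0,0],[0,0,0],[0,0,0],[0,0,0],[0,0,0],[0,0,0],[0,0,0],[0,0,0],[0,0,0],[0,0,0]],"grip":[1,1,1,1,1,1,1,1,1,1]}'
```

```text
time: 12.62
tool_pos: [0.52, -0.2301, 0.1331]
tool_rot: [0.0, 0.8, 0.6, 0.0]
contact_force: [-0.8, 1.3, -1.4]
gripper_width: 0.151
```

```bash
python3 -m pendant '{"linear":[[0,0,0.03],[0,0,0.06],[0,0,0.09],[0,0,0.12],[0,0,0.15],[0,0,0.18],[0,0,0.2],[0,0,0.2],[0,0,0.2],[0,0,0.2]],"rotation":[[0,0,0],[0,0,0],[0,0,0],[0,0,0],[0,0,0],[0,0,0],[0,0,0],[0,0,0],[0,0,0],[0,0,0]],"grip":[1,1,1,1,1,1,1,1,1,1]}'
```

```text
time: 13.45
tool_pos: [0.5204, -0.2305, 0.132]
tool_rot: [0.001, 0.8, 0.6, 0.0]
contact_force: [-1.9, 2.1, 6.1]
gripper_width: 0.152
```

Free travel past rim level followed by a force that builds about 12 mm above home fits the clips. I'll press on, easing slightly along the lateral push.

```bash
python3 -m pendant '{"linear":[[0.02,-0.05,0.03],[0.02,-0.05,0.06],[0.02,-0.05,0.09],[0.02,-0.05,0.12],[0.02,-0.05,0.15],[0.02,-0.05,0.18],[0.02,-0.05,0.2],[0.02,-0.05,0.2],[0.02,-0.05,0.2],[0.02,-0.05,0.2]],"rotation":[[0,0,0],[0,0,0],[0,0,0],[0,0,0],[0,0,0],[0,0,0],[0,0,0],[0,0,0],[0,0,0],[0,0,0]],"grip":[1,1,1,1,1,1,1,1,1,1]}'
```

```text
time: 14.28
tool_pos: [0.5205, -0.2304, 0.1306]
tool_rot: [0.001, 0.8, 0.6, 0.001]
contact_force: [-1.2, 2.5, 6.3]
gripper_width: 0.151
```

```bash
python3 -m pendant '{"linear":[[0.04,-0.03,0.03],[0.04,-0.03,0.06],[0.04,-0.03,0.09],[0.04,-0.03,0.12],[0.04,-0.03,0.15],[0.04,-0.03,0.18],[0.04,-0.03,0.21],[0.04,-0.03,0.25],[0.04,-0.03,0.25],[0.04,-0.03,0.25]],"rotation":[[0,0,0],[0,0,0],[0,0,0],[0,0,0],[0,0,0],[0,0,0],[0,0,0],[0,0,0],[0,0,0],[0,0,0]],"grip":[1,1,1,1,1,1,1,1,1,1]}'
```

```text
time: 15.12
tool_pos: [0.5202, -0.2299, 0.1268]
tool_rot: [0.001, 0.8, 0.6, 0.001]
contact_force: [3.1, -0.9, 1.3]
gripper_width: 0.155
```

```bash
python3 -m pendant '{"linear":[[0,0.04,0.03],[0,0.04,0.06],[0,0.04,0.09],[0,0.04,0.12],[0,0.04,0.15],[0,0.04,0.18],[0,0.04,0.22],[0,0.04,0.26],[0,0.04,0.3],[0,0.04,0.3]],"rotation":[[0,0,0],[0,0,0],[0,0,0],[0,0,0],[0,0,0],[0,0,0],[0,0,0],[0,0,0],[0,0,0],[0,0,0]],"grip":[1,1,1,1,1,1,1,1,1,1]}'
```

```text
time: 15.95
tool_pos: [0.5194, -0.2294, 0.123]
tool_rot: [-0.0, 0.8, 0.6, -0.0]
contact_force: [2.0, -1.6, -1.6]
gripper_width: 0.158
```

```bash
python3 -m pendant '{"linear":[[0,0,0.03],[0,0,0.06],[0,0,0.09],[0,0,0.12],[0,0,0.15],[0,0,0.18],[0,0,0.2],[0,0,0.2],[0,0,0.2],[0,0,0.2]],"rotation":[[0,0,0],[0,0,0],[0,0,0],[0,0,0],[0,0,0],[0,0,0],[0,0,0],[0,0,0],[0,0,0],[0,0,0]],"grip":[1,1,1,1,1,1,1,1,1,1]}'
```

```text
time: 16.78
tool_pos: [0.5194, -0.2295, 0.1211]
tool_rot: [-0.0, 0.8, 0.6, -0.0]
contact_force: [1.1, -2.3, -4.2]
gripper_width: 0.151
```

```bash
python3 -m pendant '{"linear":[[0,0,0.02],[0,0,0.04],[0,0,0.06],[0,0,0.08],[0,0,0.1],[0,0,0.12],[0,0,0.14],[0,0,0.15],[0,0,0.15],[0,0,0.15]],"rotation":[[0,0,0],[0,0,0],[0,0,0],[0,0,0],[0,0,0],[0,0,0],[0,0,0],[0,0,0],[0,0,0],[0,0,0]],"grip":[1,1,1,1,1,1,1,1,1,1]}'
```

```text
time: 17.62
tool_pos: [0.5195, -0.2297, 0.1209]
tool_rot: [-0.0, 0.8, 0.6, -0.0]
contact_force: [-4.9, -0.9, 6.2]
gripper_width: 0.159
```

The tray has stopped at an origin height of about 35.0 mm and the force is rising, so it's home. One more light press, then I'll check before releasing.

```bash
python3 -m pendant '{"linear":[[0,0,0.02],[0,0,0.04],[0,0,0.06],[0,0,0.08],[0,0,0.08],[0,0,0.08],[0,0,0.08],[0,0,0.04],[0,0,0],[0,0,-0.08]],"rotation":[[0,0,0],[0,0,0],[0,0,0],[0,0,0],[0,0,0],[0,0,0],[0,0,0],[0,0,0],[0,0,0],[0,0,0]],"grip":[1,1,1,1,1,1,1,1,1,1]}'
```

```text
time: 18.45
tool_pos: [0.5196, -0.2296, 0.121]
tool_rot: [0.0, 0.8, 0.6, -0.0]
contact_force: [-1.5, -2.7, 0.1]
gripper_width: 0.156
```

```bash
python3 -m pendant '{"linear":[[0,0,0],[0,0,0],[0,0,0],[0,0,0],[0,0,0],[0,0,0],[0,0,0],[0,0,0],[0,0,0],[0,0,0]],"rotation":[[0,0,0],[0,0,0],[0,0,0],[0,0,0],[0,0,0],[0,0,0],[0,0,0],[0,0,0],[0,0,0],[0,0,0]],"grip":[0.8,0.6,0.5,0.4,0.3,0.2,0.2,0.2,0.2,0.2]}'
```

```text
time: 19.28
tool_pos: [0.5196, -0.2295, 0.1206]
tool_rot: [-0.0, 0.8, 0.6, 0.0]
contact_force: [0.4, 0.1, 0.3]
gripper_width: 0.802
```

Released. I'll retract straight up, then inspect.

```bash
python3 -m pendant '{"linear":[[0,0,-0.3],[0,0,-1],[0,0,-2],[0,0,-3.5],[0,0,-5.5],[0,0,-7.5],[0,0,-9.5],[0,0,-11],[0,0,-12],[0,0,-12]],"rotation":[[0,0,0],[0,0,0],[0,0,0],[0,0,0],[0,0,0],[0,0,0],[0,0,0],[0,0,0],[0,0,0],[0,0,0]],"grip":[0.2,0.2,0.2,0.2,0.2,0.2,0.2,0.2,0.2,0.2]}'
python3 - <<'E'
from h import *
print(manip.state()["contact_force"])
im=manip.grab_frame("wrist");cv2.imwrite("pics/w5.png",cv2.resize(im[...,::-1],(800,600)))
im=np.mean([manip.grab_frame("side").astype(float) for _ in range(4)],0).astype(np.uint8)
cv2.imwrite("pics/s5.png",cv2.resize(im[215:320,225:350,::-1],None,fx=5,fy=5,interpolation=cv2.INTER_CUBIC))
E
```

```text
time: 20.12
tool_pos: [0.521, -0.2303, 0.2448]
tool_rot: [0.003, 0.8, 0.6, 0.001]
contact_force: [0.2, 0.6, -0.4]
gripper_width: 0.797
[ 0.22502126  0.56193472 -0.35766706]
```

View pics/s5.png

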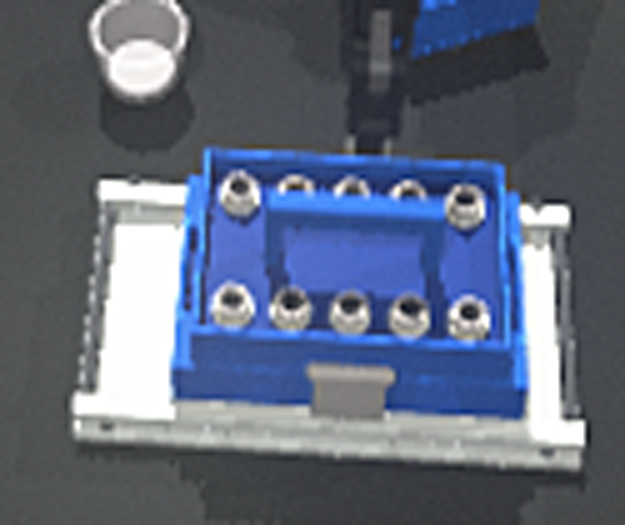

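View pics/w5.png

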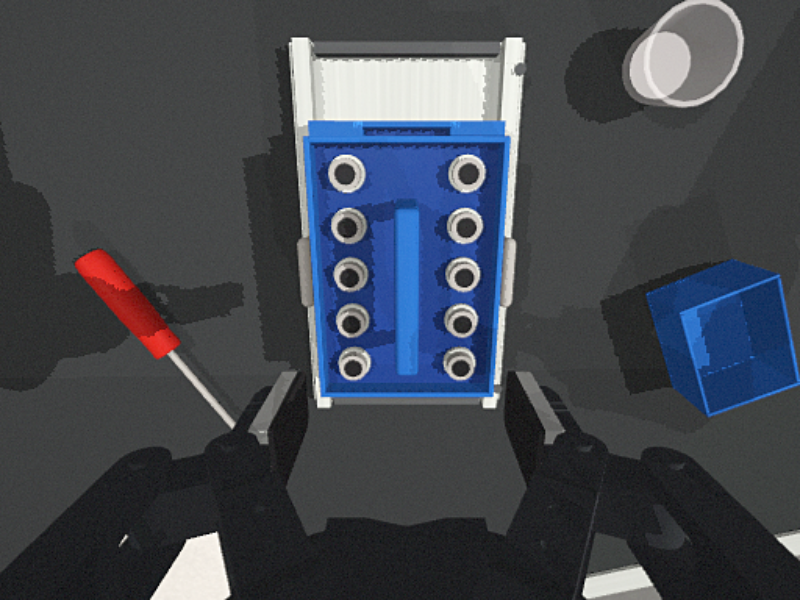

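The side view shows the tray sitting flush in the base with the near clip (350,390) over its bead. The wrist view shows the tray parallel and centred, with both clips at (306,272) and (509,272) over the walls and the bystanders where they were.

```bash
python3 -c "
from plant import manip
print(manip.job_done(), manip.state()['time'])"
```

```text
the job is handed in; nothing more can be done
the job is handed in; nothing more can be done
```

I gripped the carry tray by its handle, carried it level to the dock, lowered it into the sockets and pressed it until the clips snapped. I then let go, backed off 12 cm and handed the job in, at about 20 s of the 70 s allowed.

**On the way down:** The lugs met no resistance at rim level, so no searching was needed. Resistance began about 12 mm above home, peaked with a swing of about 10 N on the force sensor, and gave way before home. The tray then stopped firmly with its origin at about 35.0 mm. I worked that height out from the tool position, assuming the tray had not slipped in the grip and the dock stands on the work surface.

**After release:** The tray looked flush, parallel and centred, with a clip over each long side, and the contact force was near zero. The cup, bin and screwdriver looked untouched; the red block was out of view in the last pictures. The final angle and centring were only judged by eye.

**Disagreement:** The cameras differed by about 3 mm across the dock and 1 mm along it on where the base tray stood. A rough side-view reading at hover differed more. I went mostly with the wrist camera, and the free entry of the lugs bore that out.

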